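Put the memo board away in the sliding sorter with a little play

ROBOT

A 7-joint arm with a two-finger parallel gripper is mounted at the origin on a cart in front of the work surface, level with it; the furniture and walls round the work are solid. World frame = base frame: x ahead of the robot, y to its left, z up, the work surface at z = 0. Lengths are in m, angles in rad, forces in N, time in s.
With the tool pointing down it reaches from about 0.4 to 0.85 m from the base axis. Payload 10.4 kg.
Tool frame: the origin (TCP) lies midway between the tips of the shut fingers; the grasp point (between the pads) lies 19 mm behind it; z points along the fingers, y is the line along which they close (so a half turn about z gives the same grasp; the last joint's range is limited). The gripper opens to 87 mm and grips with 3 to 60 N. Pads are 19 mm wide; open, the fingers measure 117 mm over their backs; the gripper's body (75 mm by 190 mm) begins 51 mm behind the grasp point.
Start: joints at [1.173, 0.332, -0.065, 1.46, 0.022, 1.35, -0.088], TCP at [0.229, -0.582, 0.223] pointing down, gripper open.
Joint ranges: [-2.6, 2.6], [-0.5, 2.12], [-1.47, 1.34], [0.16, 2.42], [-1.27, 4.41], [0.06, 2.06], [-2.6, 2.6]. Speed limits (rad/s): [2.22, 2.22, 2.79, 2.79, 3.14, 3.14, 3.14].

INTERFACE

Orientations are given as a unit quaternion [x, y, z, w].
In Python, from bench import r gives the robot as it stands.
- The arm moves only by the tool apply_moves, never from a script. Its argument "steps" is a list of rows, each a list of 7 numbers: the turn, a rotation vector about the tool's x, y, z in rad, then the shift along the tool's x, y, z in mm, then the opening, from -1 (shut) to 1 (fully open). In form: [[ax, ay, az, x, y, z, claw], ...]. A call has 1 to 20 rows; each row is the pose to reach, as a shift and turn from the pose commanded when the call began, along the tool's axes at that moment; what a row does not reach only later rows make up. A row lasts 1/12 s, in which the tool goes at most 41.7 mm and 7.16 degrees, less where a joint would pass 70% of its speed; a pose out of reach is approached as far as the arm can. A call with a gripper value outside its range is refused whole. The fingers move at their own pace and stop on an object; "force" is the grip in N (left out, the last holds). Time passes only in rows, so rows that repeat a pose let the fingers close. It gives the time, the measured TCP pose, the force, the opening and the grip force at its end, in the units of the state.
- r.read_state(): the state, without advancing time (a new reading comes with each control period).
- r.camera(name): name is "scene" or "top" or "wrist"; returns a dict with "pixels" (480x640x3 uint8, red, green, blue), "z_map" (480x640 float32, m along the optical axis (not along the pixel's ray), 0 where there is no reading), "fovy" (degrees; the focal length in pixels is half the picture's height over the tangent of half this angle, whatever the lens; pixels are square), "cx", "cy" (the principal point, pixels), "position" and "orientation" of the camera in the world. Camera axes: x right, y down, z forward; pixel columns grow to the right and rows downward; lengths in m; the calibration is good to about 2 mm. The wrist camera is an equidistant fisheye: a pixel r from the principal point sees the ray r / f radians off the axis. A picture is of the moment at which its call begins.
- r.close_job(): hands the job in; it is judged then, once.
The state is a dict: "time": time; "joint_positions": joint angles; "joint_vel": joint speeds; "joint_torque": joint torques, N m; "ee_pos": TCP position; "eef_rot": TCP orientation; "ft_force": force on the tool from outside, world axes, zero at the start; "torque": the same for the moment, N m; "width": finger opening in m; "grip_force": force on a finger pad.
Only numpy, scipy, OpenCV 4.12 (cv2) and the standard library are available. Lean on these libraries where they do the work, as an engineer would, in place of code of your own. Each camera call takes 0.05 s, during which the arm holds its last target. There are 200 camera calls.

TASK

Put the white memo board away in the desk sorter: slide the sorter's divider open to its stop, lift the board up and off the two hooks of the stand, and stand it upright on its bottom edge in the slot between the divider and the end cheek, roughly centred across the sorter, and let go of it. Then slide the divider in gently until it meets the board and nips it against the cheek, and back the divider off about 5 mm so that the board stands with a little play. Do not drop or topple the board, and leave the other things on the desk where they are.

Things in the scene. Friction and masses are not known exactly. Their poses are not given: they have to be found in the camera images.
- memo_board: loose upright board, pale wood frame, white panel, 10 thick (own x) x 150 wide (y) x 160 high (z), 0.16 kg. Origin: centre of its bottom edge. A hand slot 90 wide goes through it from 94 to 130 above that edge; above it is the top strip. It starts hanging by the strip's lower edge on the stand's two prongs, which pass through the slot; its x axis is then the stand's x. Front and back alike
- board_grip (a point): middle of the board's top strip, 147 mm above the board's bottom edge and 13 mm below its top; the strip is 30 high and can be pinched here from above across the 10 mm thickness, between the prongs; axes as the board's
- hook_stand: fixed stand, base 150 (x) x 120 (y) x 12, origin under its centre; upright at its far edge (front face at x +51), crossbar 90 wide, top at z 175. Two steel prongs 8 thick at y -30 and +30 point to its -x: axis at z 165 to x -38, then turned up to tips at x -50, top z 177. To come off, the board is raised 8 to 28 mm (18 is best), then moved along the stand's -x past the tips
- sorter: fixed sorter: dark wooden base 130 (x) x 250 (y) x 12 with two flush rails along its y. Origin: centre of the base's underside; the floor on which the board stands is at z = +12. Along its y, from +y to -y, follow: the end cheek, the slot, the divider panel, the divider's orange grip. The board must stand with its thickness (own x) along the sorter's y
- cheek: fixed wooden end cheek of the sorter, panel 120 (x) x 12 (y) x 90 high, its position along the sorter's y differs from start to start. Origin: centre of the panel's underside, on the floor; axes as the sorter's
- cheek_face (a point): centre of the lower edge of the cheek's face that looks into the slot, 6 mm from the cheek's origin; axes as the sorter's
- divider_face (a point): centre of the lower edge of the divider's cork face, which looks to the cheek (sorter's +y); axes as the sorter's. The divider's panel is 120 (x) x 10 (y) x 90 high. The distance along y from here to cheek_face is the width of the slot: 10 mm when the board is nipped
- divider_grip (a point): on the axis of the divider's orange grip, 13 mm below its top, 100 mm from the divider's face on the side away from the slot. The grip is an upright block 20 (x) x 28 (y) x 68 high, top 89 above the desk, on the divider's flat foot, whose top is 21 above the desk. Axes as the sorter's
- divider (a joint): travel of the divider in m along the sorter's -y: 0 innermost, 0.06 at its open stop, grows as the slot opens. It slides with about 1.2 N of friction and stays where it is left; pushing the standing board along the floor takes 1 to 2.5 N more. It starts 0.015 to 0.022 open, and the slot is then less than 35 mm wide
- ink_bottle: loose dark blue ink bottle 46 x 46 x 52, bystander, origin under its centre
- pillar_candle: loose red candle 57 across, 114 high, bystander, origin under its centre
- matchbox: loose matchbox 37 x 53 x 16, bystander, origin under its centre

How it is judged:
By the outcome, as a careful person would: the job done as asked, in the order asked, and still so for the second after the job is handed in, with the robot touching nothing.
It also fails if it takes over 72 s, if anything falls off the work surface, if the arm or the gripper's body presses on something with over 40 N, if the wrist force passes 120 N, or if a joint passes its speed limit or range.

## Working session

There is one attempt and no reset: what is moved stays moved. The work goes in short steps, Python scripts to look and compute and a tool call to move; the robot and the scene stay as the last step left them, time stands still between calls to the robot, and variables do not carry over. Pictures are saved under pics/ and viewed, at most 10 in all, crops included, and the job is handed in when it is done.

Besides the shell and the picture viewer there is one more tool, called as name(argument=value, ...) on one line, values as JSON. apply_moves: Moves the arm, as the interface text tells. Its arguments: {"type":"object","properties":{"steps":{"type":"array","items":{"type":"array","items":{"type":"number"}}},"force":{"type":"number"}},"required":["steps"]}

```bash
mkdir -p pics; ls
cat > h.py <<'E'
import numpy as np, cv2
from scipy.spatial.transform import Rotation as R
from bench import r
def cloud(c):
    z=c["z_map"]; f=240/np.tan(np.radians(c["fovy"])/2)
    v,u=np.mgrid[0:480,0:640]
    P=np.stack([(u-c["cx"])/f*z,(v-c["cy"])/f*z,z],-1)
    return P@R.from_quat(c["orientation"]).as_matrix().T+np.array(c["position"])
def proj(c,p):
    f=240/np.tan(np.radians(c["fovy"])/2)
    q=(np.array(p)-c["position"])@R.from_quat(c["orientation"]).as_matrix()
    return q[...,0]/q[...,2]*f+c["cx"],q[...,1]/q[...,2]*f+c["cy"]
E
python3 - <<'E'
from h import *
for n in ["scene","top"]:
    c=r.camera(n); cv2.imwrite(f"pics/{n}0.png",c["pixels"][...,::-1]); np.save(n+".npy",c,allow_pickle=True)
    print(n,c["position"],c["orientation"],c["fovy"],c["cx"],c["cy"])
print(r.read_state())
E
```

```text
pics
scene [0.04784067 0.47184805 0.76537363] [-0.38964778  0.82744254 -0.36182529  0.18054336] 57.529839131578996 313.86571632372977 236.5680015664789
top [0.50362366 0.02031527 1.15668307] [ 0.71655616 -0.69691916  0.02432506 -0.01610123] 52.59618415178575 315.4156191932271 236.70599132133307
{'time': 0.1, 'joint_positions': array([ 1.17341265,  0.33282406, -0.06470962,  1.46084841,  0.02163572,
        1.3498882 , -0.08848978]), 'joint_vel': array([ 0.00156338, -0.00181382, -0.00023672, -0.00109237, -0.00145543,
       -0.0003841 , -0.00061436]), 'joint_torque': array([ 1.52610348e-03, -6.24545288e+01,  2.46192719e-02, -3.90719140e+01,
       -6.15133275e-02,  3.66870733e-02,  9.34742161e-06]), 'ee_pos': array([ 0.22866161, -0.58130472,  0.22182818]), 'eef_rot': array([ 9.82488968e-01,  1.86319682e-01, -1.61357675e-04, -6.14884960e-04]), 'ft_force': array([-1.08752541,  0.27048212,  0.67819526]), 'torque': array([ 0.03319486,  0.03815385, -0.02805516]), 'grip_force': 0.0, 'width': 0.08742725288726892}
```

View pics/scene0.png

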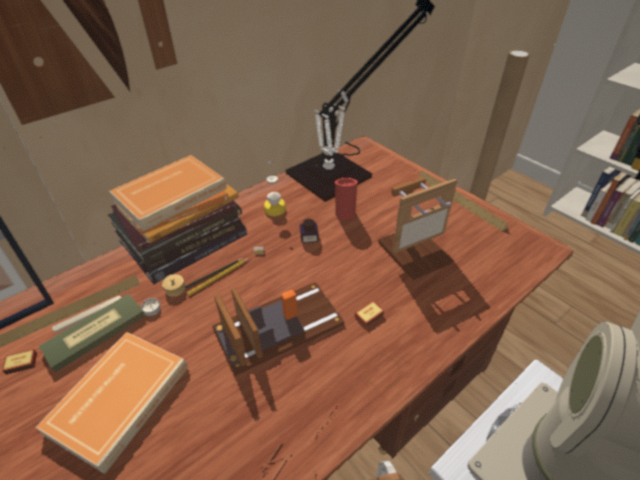

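View pics/top0.png

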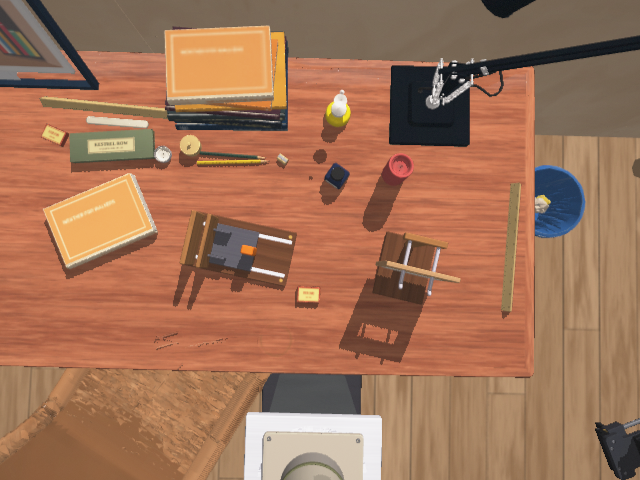

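The scene view shows the sorter at (275,325) and the board hanging on the stand at (425,220). In the top view the cheek is at (195,235), the divider at (207,238), the grip at (247,250), the stand at (412,268) and the board strip runs (380,263)–(460,280).

```bash
cat > m.py <<'E'
from h import *
def rect(P,m,lab):
    q=P[m]
    if len(q)<5: print(lab,len(q));return
    (cx,cy),(w,h),a=cv2.minAreaRect((q[:,:2]*1000).astype(np.float32))
    print(lab,len(q),"c",round(cx,1),round(cy,1),"wh",round(w,1),round(h,1),"a",round(a,1),"z",np.round(np.percentile(q[:,2],[5,50,95])*1000,1))
    return q
if __name__=="__main__":
  for n in ["top","scene"]:
    c=np.load(n+".npy",allow_pickle=True).item(); P=cloud(c); x,y,z=P[...,0],P[...,1],P[...,2]
    hsv=cv2.cvtColor(c["pixels"],cv2.COLOR_RGB2HSV).astype(int); H,S,V=hsv[...,0],hsv[...,1],hsv[...,2]
    ok=c["z_map"]>0
    print(n, "desk z",np.round(np.median(z[ok&(abs(z)<.02)&(abs(x-.4)<.1)&(abs(y)<.1)])*1000,1))
    so=ok&(x>.3)&(x<.65)&(y>0)&(y<.36)
    rect(P,so&(z>.094)&(z<.11),"cheek+div top")
    t=so&(z>.094)&(z<.11)
    nn,L=cv2.connectedComponents(t.astype(np.uint8))
    for i in range(1,nn): rect(P,L==i,f" comp{i}")
    rect(P,so&(H<14)&(S>200)&(V>170)&(z>.08)&(z<.096),"grip top")
    rect(P,so&(H<14)&(S>200)&(V>170)&(z>.03)&(z<.096),"grip all")
    rect(P,so&(z>.007)&(z<.016),"base")
    bo=ok&(x>.3)&(x<.65)&(y>-.4)&(y<-.05)
    rect(P,bo&(z>.182)&(z<.22),"board top"); rect(P,bo&(z>.168)&(z<.22),"board>168"); rect(P,bo&(z>.007)&(z<.016),"stand base")
    rect(P,bo&(z>.165)&(z<.181)&(S<60)&(V>120),"prongs")
    rect(P,ok&(x>.5)&(x<.8)&(y>-.3)&(y<-.1)&(z>.105)&(z<.12),"candle")
    rect(P,ok&(x>.5)&(x<.8)&(y>-.1)&(y<.1)&(z>.035)&(z<.06),"ink")
    rect(P,ok&(x>.3)&(x<.5)&(y>-.05)&(y<.1)&(z>.01)&(z<.02),"matchbox")
E
python3 m.py
```

```text
top desk z 1.4
cheek+div top 629 c 544.6 222.8 wh 141.0 119.4 a 79.5 z [ 96.6 102.6 106.2]
 comp1 342 c 556.2 285.6 wh 13.2 119.4 a 79.5 z [ 96.5 102.4 105.8]
 comp2 285 c 549.8 252.1 wh 11.7 118.7 a 79.4 z [ 97.3 102.9 106.3]
 comp3 1
 comp4 1
grip top 25 c 530.7 158.2 wh 25.8 14.9 a 81.2 z [86.9 89.1 93.2]
grip all 27 c 530.9 157.9 wh 26.3 15.6 a 83.9 z [80.8 88.7 93.1]
base 2743 c 480.3 176.1 wh 352.6 337.9 a 89.7 z [ 8.7 12.8 15.5]
board top 410 c 496.2 -203.7 wh 149.7 10.0 a 78.2 z [194.4 199.8 202.8]
board>168 1030 c 510.1 -206.6 wh 149.9 114.3 a 78.0 z [168.9 177.2 202. ]
stand base 2295 c 474.1 -224.1 wh 347.8 344.0 a 89.7 z [ 8.6 12.8 15.5]
prongs 277 c 503.8 -202.7 wh 67.5 100.2 a 77.8 z [166.7 170.  176.5]
candle 196 c 626.2 -180.8 wh 84.8 248.1 a 86.2 z [105.3 109.7 116.2]
ink 240 c 714.7 -37.9 wh 42.2 43.9 a 58.1 z [35.5 51.8 57. ]
matchbox 543 c 453.5 49.5 wh 130.6 55.0 a 56.7 z [11.  15.2 19.4]
scene desk z -0.3
cheek+div top 624 c 552.6 270.1 wh 45.6 121.4 a 79.4 z [ 97.2 101.2 103.4]
 comp1 289 c 548.7 252.8 wh 10.3 119.5 a 79.3 z [ 96.5 101.4 103.6]
 comp2 335 c 555.8 286.8 wh 11.4 121.4 a 79.4 z [ 97.5 101.  103.2]
grip top 0
grip all 0
base 3203 c 517.8 150.1 wh 332.9 156.9 a 78.6 z [ 8.9 11.6 14.8]
board top 491 c 496.2 -201.7 wh 150.5 13.9 a 78.1 z [183.3 194.5 199.7]
board>168 1031 c 511.0 -205.4 wh 151.0 115.3 a 77.4 z [168.8 180.8 199. ]
stand base 1515 c 503.3 -201.1 wh 121.3 151.9 a 78.7 z [ 8.9 11.6 14. ]
prongs 50 c 503.3 -201.5 wh 67.3 97.2 a 78.6 z [166.  169.1 177.2]
candle 160 c 622.8 -163.3 wh 53.3 245.3 a 86.0 z [105.7 110.6 118. ]
ink 143 c 714.3 -33.9 wh 38.0 33.2 a 49.8 z [35.5 50.5 53.9]
matchbox 571 c 451.7 50.7 wh 130.5 55.5 a 58.3 z [10.7 14.  16.8]
```

```bash
cat >> h.py <<'E'
def row(x,y,z,yaw,lab=""):
    """delta row from measured pose to TCP (mm) pointing down with tool y at yaw (deg)"""
    s=r.read_state(); A=R.from_quat(s["eef_rot"])
    a=np.radians(yaw); c,n=np.cos(a),np.sin(a)
    T=R.from_matrix(np.array([[-n,c,0],[c,n,0],[0,0,-1]]))
    d=A.inv().apply(np.array([x,y,z])-1000*np.array(s["ee_pos"]))
    print(lab,"rot",np.round((A.inv()*T).as_rotvec(),3),"shift",np.round(d,1),"F",np.round(s["ft_force"],1),"t",s["time"],"w",round(s["width"]*1000,1))
SX=np.array([.9831,-.1831]);SY=np.array([.1831,.9831])
def sw(sx,sy): return sx*SX+sy*SY
E
python3 - <<'E'
from h import *
print(sw(494,253.2))
row(229,-581,290,-68.5,"up"); row(470,-150,290,-40,"mid"); row(*sw(494,253.2),200,-10.55,"over grip");row(*sw(494,253.2),57,-10.55,"at grip")
E
```

```text
[532.01232 158.46952]
up rot [-0.001  0.    -0.   ] shift [  0.4  -0.2 -68.2] F [-1.1  0.3  0.7] t 0.1 w 87.4
mid rot [-0.001 -0.    -0.498] shift [ 382.5 -313.1  -67.8] F [-1.1  0.3  0.7] t 0.1 w 87.4
over grip rot [-1.000e-03 -1.000e-03 -1.012e+00] shift [ 553.1 -577.3   22.5] F [-1.1  0.3  0.7] t 0.1 w 87.4
at grip rot [-1.000e-03 -1.000e-03 -1.012e+00] shift [ 553.1 -577.1  165.5] F [-1.1  0.3  0.7] t 0.1 w 87.4
```

apply_moves(steps=[[0, 0, 0, 0, 0, -68, 0.2], [0, 0, 0, 0, 0, -68, 0.2], [0, 0, -0.5, 382, -313, -68, 0.2], [0, 0, -0.5, 382, -313, -68, 0.2], [0, 0, -0.5, 382, -313, -68, 0.2], [0, 0, -0.5, 382, -313, -68, 0.2], [0, 0, -0.5, 382, -313, -68, 0.2], [0, 0, -0.5, 382, -313, -68, 0.2], [0, 0, -0.5, 382, -313, -68, 0.2], [0, 0, -0.5, 382, -313, -68, 0.2], [0, 0, -0.5, 382, -313, -68, 0.2], [0, 0, -0.5, 382, -313, -68, 0.2], [0, 0, -0.5, 382, -313, -68, 0.2], [0, 0, -0.5, 382, -313, -68, 0.2]])

```text
time: 1.27
ee_pos: [0.4705, -0.1475, 0.2905]
eef_rot: [0.906, 0.424, 0.0, 0.0]
ft_force: [0.4, -0.7, -0.7]
width: 0.0521
grip_force: 0.0
```

Run:
```python
from h import *
row(*sw(494,253.2),130,-10.55,"over grip");row(*sw(494,253.2),57,-10.55,"at grip")
```

```text
over grip rot [ 0.   -0.   -0.51] shift [ 274.5 -148.6  160.6] F [ 0.4 -0.7 -0.7] t 1.2667 w 52.1
at grip rot [ 0.   -0.   -0.51] shift [ 274.5 -148.6  233.6] F [ 0.4 -0.7 -0.7] t 1.2667 w 52.1
```

apply_moves(steps=[[0, 0, -0.51, 274, -149, 60, 0.2], [0, 0, -0.51, 274, -149, 60, 0.2], [0, 0, -0.51, 274, -149, 60, 0.2], [0, 0, -0.51, 274, -149, 60, 0.2], [0, 0, -0.51, 274, -149, 60, 0.2], [0, 0, -0.51, 274, -149, 60, 0.2], [0, 0, -0.51, 274, -149, 60, 0.2], [0, 0, -0.51, 274, -149, 60, 0.2], [0, 0, -0.51, 274, -149, 160, 0.2], [0, 0, -0.51, 274, -149, 160, 0.2], [0, 0, -0.51, 274, -149, 160, 0.2], [0, 0, -0.51, 274, -149, 160, 0.2], [0, 0, -0.51, 274, -149, 160, 0.2], [0, 0, -0.51, 274, -149, 160, 0.2]])

```text
time: 2.43
ee_pos: [0.5319, 0.1557, 0.1322]
eef_rot: [0.77, 0.638, 0.001, 0.0]
ft_force: [0.5, -0.5, 1.3]
width: 0.0525
grip_force: 0.0
```

Run:
```python
from h import *
row(*sw(494,253.2),57,-10.55,"at grip")
c=r.camera("scene"); cv2.imwrite("pics/s1.png",cv2.resize(c["pixels"][180:400,170:430,::-1],None,fx=2.5,fy=2.5))
```

```text
at grip rot [ 0.002 -0.001 -0.002] shift [ 2.7 -0.6 75.2] F [ 0.5 -0.5  1.3] t 2.4333 w 52.5
```

View pics/s1.png

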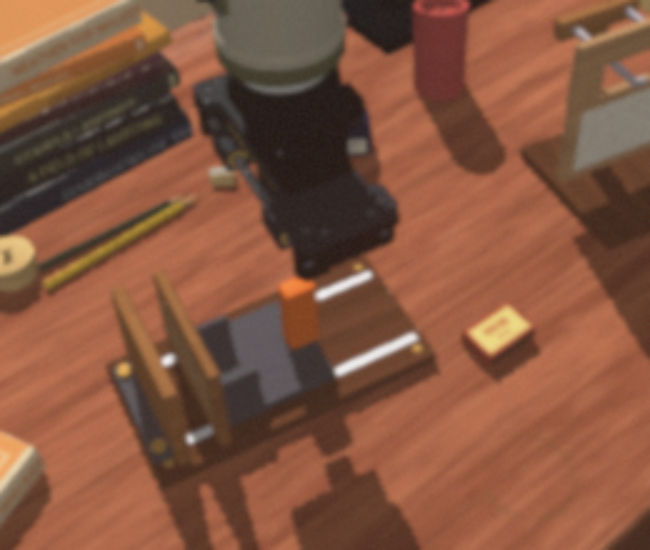

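The crop shows the gripper poised over the orange grip (300,290), with divider and cheek undisturbed. Next I descend and grip.

apply_moves(steps=[[0, 0, 0, 2.5, -0.5, 35, 0.2], [0, 0, 0, 2.5, -0.5, 60, 0.2], [0, 0, 0, 2.5, -0.5, 75, 0.2], [0, 0, 0, 2.5, -0.5, 75, 0.2], [0, 0, 0, 2.5, -0.5, 75, -0.8], [0, 0, 0, 2.5, -0.5, 75, -0.8], [0, 0, 0, 2.5, -0.5, 75, -0.8], [0, 0, 0, 2.5, -0.5, 75, -0.8], [0, 0, 0, 2.5, -0.5, 75, -0.8], [0, 0, 0, 2.5, -0.5, 75, -0.8]], force=15)

```text
time: 3.32
ee_pos: [0.5322, 0.1577, 0.0563]
eef_rot: [0.77, 0.638, 0.001, 0.001]
ft_force: [19.8, -2.4, -11.6]
width: 0.0203
grip_force: 9.6
```

Run:
```python
from h import *
p=np.array(r.read_state()["ee_pos"])*1000;print(p,p[:2]@SX,p[:2]@SY)
row(*sw(494,253.2-38),p[2],-10.55,"open");row(*sw(494,253.2-46),p[2],-10.55,"open+")
```

```text
[532.23966483 157.69383817  56.28186425] 494.3710727262709 252.48189493193303
open rot [ 0.003 -0.001 -0.002] shift [-37.3  -0.3  -0. ] F [ 19.8  -2.4 -11.6] t 3.3167 w 20.3
open+ rot [ 0.003 -0.001 -0.002] shift [-45.3  -0.3  -0. ] F [ 19.8  -2.4 -11.6] t 3.3167 w 20.3
```

apply_moves(steps=[[0, 0, 0, 0, 1.5, 0, -0.8], [0, 0, 0, 0, 1.5, 0, -0.8], [0, 0, 0, 0, 1.5, 0, -0.8]])

```text
time: 3.57
ee_pos: [0.5326, 0.1578, 0.0562]
eef_rot: [0.77, 0.638, 0.0, 0.0]
ft_force: [-3.0, -0.9, 6.0]
width: 0.0197
grip_force: 15.0
```

apply_moves(steps=[[0, 0, 0, -2, 0, 0, -0.8], [0, 0, 0, -6, 0, 0, -0.8], [0, 0, 0, -10, 0, 0, -0.8], [0, 0, 0, -14, 0, 0, -0.8], [0, 0, 0, -18, 0, 0, -0.8], [0, 0, 0, -22, 0, 0, -0.8], [0, 0, 0, -26, 0, 0, -0.8], [0, 0, 0, -30, 0, 0, -0.8], [0, 0, 0, -33, 0, 0, -0.8], [0, 0, 0, -35, 0, 0, -0.8], [0, 0, 0, -36, 0, 0, -0.8], [0, 0, 0, -36, 0, 0, -0.8]])

```text
time: 4.57
ee_pos: [0.5259, 0.1221, 0.0562]
eef_rot: [0.77, 0.638, 0.0, 0.0]
ft_force: [-3.1, -0.4, 8.3]
width: 0.02
grip_force: 15.0
```

apply_moves(steps=[[0, 0, 0, -1, 0, 0, -0.8], [0, 0, 0, -2, 0, 0, -0.8], [0, 0, 0, -2, 0, 0, -0.8]])

```text
time: 4.82
ee_pos: [0.5255, 0.1203, 0.0562]
eef_rot: [0.77, 0.638, 0.0, 0.0]
ft_force: [-2.3, 1.0, 8.2]
width: 0.0199
grip_force: 15.0
```

apply_moves(steps=[[0, 0, 0, -1, 0, 0, -0.8], [0, 0, 0, -2, 0, 0, -0.8], [0, 0, 0, -2, 0, 0, -0.8]])

```text
time: 5.07
ee_pos: [0.5252, 0.1184, 0.0562]
eef_rot: [0.77, 0.638, 0.0, 0.0]
ft_force: [-3.3, 1.3, 6.9]
width: 0.0199
grip_force: 15.0
```

apply_moves(steps=[[0, 0, 0, -1, 0, 0, -0.8], [0, 0, 0, -2, 0, 0, -0.8], [0, 0, 0, -2, 0, 0, -0.8]])

```text
time: 5.32
ee_pos: [0.5248, 0.1164, 0.0562]
eef_rot: [0.77, 0.638, 0.0, 0.0]
ft_force: [-2.8, 0.7, 7.1]
width: 0.0203
grip_force: 15.0
```

apply_moves(steps=[[0, 0, 0, -1, 0, 0, -0.8], [0, 0, 0, -2, 0, 0, -0.8], [0, 0, 0, -2, 0, 0, -0.8]])

```text
time: 5.57
ee_pos: [0.5248, 0.1163, 0.0562]
eef_rot: [0.769, 0.639, 0.002, -0.001]
ft_force: [-0.2, 7.4, 2.6]
width: 0.0199
grip_force: 15.0
```

Force rose with no motion after 42 mm of travel, so the divider is at its stop. I release and rise.

apply_moves(steps=[[0, 0, 0, 0.5, 0, 0, 0.2], [0, 0, 0, 0.5, 0, 0, 0.2], [0, 0, 0, 0.5, 0, 0, 0.2], [0, 0, 0, 0.5, 0, 0, 0.2], [0, 0, 0, 0.5, 0, -40, 0.2], [0, 0, 0, 0.5, 0, -80, 0.2], [0, 0, 0, 0.5, 0, -120, 0.0], [0, 0, 0, 0.5, 0, -160, 0.0], [0, 0, 0, 0.5, 0, -200, 0.0], [0, 0, 0, 0.5, 0, -210, 0.0], [0, 0, 0, 0.5, 0, -210, 0.0]])

```text
time: 6.48
ee_pos: [0.5259, 0.1151, 0.269]
eef_rot: [0.77, 0.638, 0.002, 0.002]
ft_force: [0.2, -0.6, -0.9]
width: 0.044
grip_force: 0.0
```

Run:
```python
from h import *
row(496.2,-202.7,270,-11.8,"over");row(496.2,-202.7,167,-11.8,"at")
```

```text
over rot [ 0.006 -0.001  0.02 ] shift [-317.8   29.7   -1.2] F [ 0.2 -0.6 -0.9] t 6.4833 w 44.0
at rot [ 0.006 -0.001  0.02 ] shift [-317.9   29.1  101.8] F [ 0.2 -0.6 -0.9] t 6.4833 w 44.0
```

apply_moves(steps=[[0, 0, 0.02, -318, 30, 0, 0.0], [0, 0, 0.02, -318, 30, 0, 0.0], [0, 0, 0.02, -318, 30, 0, 0.0], [0, 0, 0.02, -318, 30, 0, 0.0], [0, 0, 0.02, -318, 30, 0, 0.0], [0, 0, 0.02, -318, 30, 0, 0.0], [0, 0, 0.02, -318, 30, 0, 0.0], [0, 0, 0.02, -318, 30, 0, 0.0], [0, 0, 0.02, -318, 30, 0, 0.0], [0, 0, 0.02, -318, 30, 0, 0.0], [0, 0, 0.02, -318, 30, 0, 0.0], [0, 0, 0.02, -318, 30, 0, 0.0]])

```text
time: 7.48
ee_pos: [0.4953, -0.2017, 0.265]
eef_rot: [0.775, 0.631, -0.0, -0.0]
ft_force: [0.3, 0.1, -0.2]
width: 0.0436
grip_force: 0.0
```

Run:
```python
from h import *
row(496.2,-202.7,167,-11.8,"at")
from m import rect
for n in ["top","scene"]:
    c=r.camera(n); np.save(n+"2.npy",c,allow_pickle=True); P=cloud(c); x,y,z=P[...,0],P[...,1],P[...,2]
    t=(c["z_map"]>0)&(x>.3)&(x<.65)&(y>0)&(y<.36)&(z>.094)&(z<.11)
    nn,L=cv2.connectedComponents(t.astype(np.uint8))
    for i in range(1,nn):
        if (L==i).sum()>40:
            rect(P,L==i,n); q=P[L==i][:,:2]*1000; e=q@SY; f=q@SX; print(" sy",np.percentile(e,[3,50,97]).round(1),"sx",np.percentile(f,[1,99]).round(1),(np.percentile(f,[1,99]).mean()).round(1))
c=r.camera("wrist"); cv2.imwrite("pics/w2.png",c["pixels"][...,::-1])
```

```text
at rot [-0.001 -0.     0.002] shift [-0.9  1.2 98. ] F [ 0.3  0.1 -0.2] t 7.4833 w 43.6
top 342 c 556.1 285.7 wh 13.0 119.4 a 79.3 z [ 96.9 102.5 106.4]
 sy [376.8 381.7 388.2] sx [436.8 552.9] 494.9
top 282 c 541.6 211.1 wh 11.3 118.4 a 79.0 z [ 96.7 102.8 106.6]
 sy [301.5 305.7 311.3] sx [435.9 551.9] 493.9
scene 282 c 541.7 211.8 wh 10.7 120.1 a 79.1 z [ 96.1 101.2 103.7]
 sy [302.8 308.2 312.2] sx [434.4 552.1] 493.3
scene 340 c 556.1 286.8 wh 11.4 121.6 a 79.3 z [ 97.4 100.9 102.7]
 sy [378.3 384.1 389.3] sx [434.2 551.6] 492.9
```

View pics/w2.png

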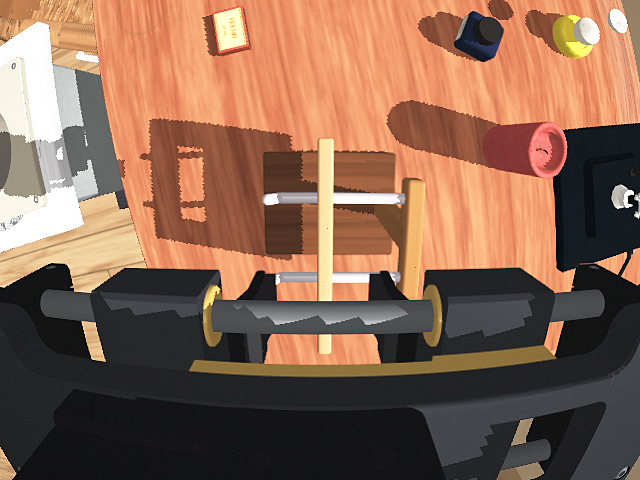

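The wrist view shows the board edge (col 325) centred between the fingers (cols 260/390), with the prongs at rows 198 and 278. Descend and pinch.

apply_moves(steps=[[0, 0, 0, -0.9, 1.2, 35, 0.0], [0, 0, 0, -0.9, 1.2, 60, 0.0], [0, 0, 0, -0.9, 1.2, 80, 0.0], [0, 0, 0, -0.9, 1.2, 92, 0.0], [0, 0, 0, -0.9, 1.2, 98, 0.0], [0, 0, 0, -0.9, 1.2, 98, 0.0]])

```text
time: 8.13
ee_pos: [0.4959, -0.204, 0.1669]
eef_rot: [0.776, 0.631, -0.0, -0.001]
ft_force: [-0.7, 0.0, 0.6]
width: 0.0434
grip_force: 0.0
```

apply_moves(steps=[[0, 0, 0, 0, 0, 0, -1], [0, 0, 0, 0, 0, 0, -1], [0, 0, 0, 0, 0, 0, -1], [0, 0, 0, 0, 0, 0, -1], [0, 0, 0, 0, 0, 0, -1], [0, 0, 0, 0, 0, 0, -1]], force=20)

```text
time: 8.63
ee_pos: [0.4962, -0.2045, 0.1679]
eef_rot: [0.776, 0.631, 0.0, 0.0]
ft_force: [-0.4, -0.0, 0.2]
width: 0.0116
grip_force: 0.0
```

apply_moves(steps=[[0, 0, 0, 0, 0, 0, -1], [0, 0, 0, 0, 0, 0, -1], [0, 0, 0, 0, 0, 0, -1], [0, 0, 0, 0, 0, 0, -1]])

```text
time: 8.97
ee_pos: [0.4962, -0.2044, 0.1678]
eef_rot: [0.776, 0.631, 0.0, 0.0]
ft_force: [-0.7, -0.4, 2.5]
width: 0.0098
grip_force: 20.0
```

apply_moves(steps=[[0, 0, 0, 0, 0, -4, -1], [0, 0, 0, 0, 0, -9, -1], [0, 0, 0, 0, 0, -14, -1], [0, 0, 0, 0, 0, -18, -1], [0, 0, 0, 0, 0, -18, -1], [0, 0, 0, 0, 0, -18, -1]])

```text
time: 9.47
ee_pos: [0.4962, -0.2044, 0.1858]
eef_rot: [0.776, 0.631, 0.0, 0.0]
ft_force: [0.4, 0.5, -1.6]
width: 0.0096
grip_force: 20.0
```

apply_moves(steps=[[0, 0, 0, 0, -5, -18, -1], [0, 0, 0, 0, -12, 0, -1], [0, 0, 0, 0, -20, 0, -1], [0, 0, 0, 0, -28, 0, -1], [0, 0, 0, 0, -36, 0, -1], [0, 0, 0, 0, -44, 0, -1], [0, 0, 0, 0, -52, 0, -1], [0, 0, 0, 0, -60, 0, -1], [0, 0, 0, 0, -68, 0, -1], [0, 0, 0, 0, -76, 0, -1], [0, 0, 0, 0, -80, 0, -1], [0, 0, 0, 0, -80, -15, -1], [0, 0, 0, 0, -80, -35, -1], [0, 0, 0, 0, -80, -55, -1], [0, 0, 0, 0, -80, -75, -1], [0, 0, 0, 0, -80, -85, -1], [0, 0, 0, 0, -80, -85, -1]])

```text
time: 10.88
ee_pos: [0.4187, -0.1883, 0.2725]
eef_rot: [0.776, 0.631, 0.001, 0.002]
ft_force: [1.0, -0.5, -1.6]
width: 0.0097
grip_force: 20.0
```

My first row wrongly carried an extra 18 mm of lift, so I check how the board sits in the grip.

Run:
```python
from h import *
from m import rect
s=r.read_state();p=np.array(s["ee_pos"])*1000;print(p, s["torque"])
for n in ["scene","top"]:
    c=r.camera(n); P=cloud(c); x,y,z=P[...,0],P[...,1],P[...,2]
    ok=(c["z_map"]>0)
    a=np.radians(-11.76); u=np.array([np.cos(a),np.sin(a)]); d=(P[...,:2]*1000-p[:2])@u; w=(P[...,:2]*1000-p[:2])@np.array([-u[1],u[0]])
    m=ok&(abs(d)<14)&(abs(w)<90)&(z<.275+.03)&(z>.12)
    b=m&(abs(w)>25)
    print(n,b.sum(),"w",np.percentile(w[b],[1,99]).round(1),"z",np.percentile(z[b]*1000,[1,50,99]).round(1),"d",np.percentile(d[b],[5,50,95]).round(1))
    f=c["pixels"]
    # tilt: top edge per side, bottom edge per side
    for lo,hi in[(-74,-50),(-50,-28),(28,50),(50,74)]:
        k=m&(w>lo)&(w<hi)
        if k.sum(): print(lo,hi,k.sum(),"z",np.percentile(z[k]*1000,[1,99]).round(1),"d",np.median(d[k&(z<.19)]).round(1),np.median(d[k&(z>.25)]).round(1))
    if n=="scene": cv2.imwrite("pics/s3.png",cv2.resize(f[60:400,260:560,::-1],None,fx=1.7,fy=1.7))
```

```text
[ 418.67752486 -188.29033245  272.54981718] [-0.01096638 -0.12624342 -0.03828444]
scene 2239 w [-72.2  76.2] z [140.3 221.2 297.7] d [-5.5 -3.9  2.2]
-74 -50 381 z [140.5 297.4] d -3.8 -4.1
-50 -28 455 z [140.7 297. ] d -4.0 -4.0
28 50 453 z [140.  298.3] d -4.0 -4.0
50 74 606 z [139.5 297.8] d -3.9 -4.2
top 314 w [25.7 75.8] z [147.2 294.1 299.7] d [-4.9  1.1  4.8]
28 50 105 z [155.7 299.8] d 4.8 -0.3
50 74 124 z [148. 299.] d 4.8 0.1
```

View pics/s3.png

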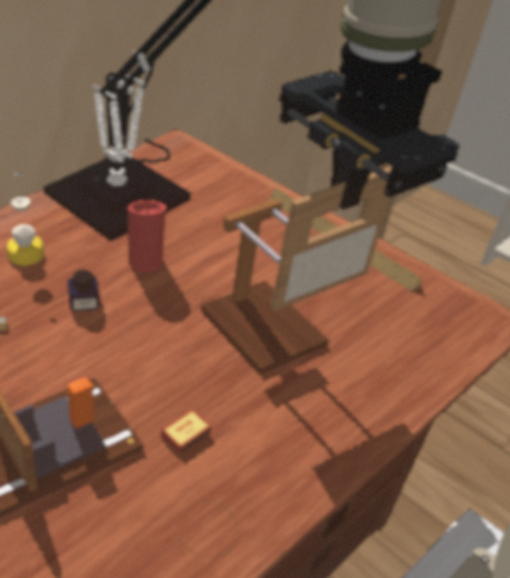

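The board hangs upright and square in the grip, bottom near z = 0.140 (about 4 mm lower in the fingers than planned). The stand, candle, ink and matchbox (185,428) haven't moved.

Run:
```python
from h import *
p=sw(495.5,365);print(p)
row(430,-100,325,-11.8,"a");row(500,100,325,40,"b");row(*p,325,79.3,"c")
```

```text
[553.95755 268.10545]
a rot [-0.  0. -0.] shift [ 88.6  -5.9 -55.1] F [-0.4 -0.4 -3. ] t 10.9833 w 9.4
b rot [-0.    -0.    -0.904] shift [298.7  21.7 -55.2] F [-0.4 -0.4 -3. ] t 10.9833 w 9.4
c rot [-0.   -0.   -1.59] shift [474.3  40.1 -55.2] F [-0.4 -0.4 -3. ] t 10.9833 w 9.4
```

apply_moves(steps=[[0, 0, 0, 0, 0, -10, -1], [0, 0, 0, 0, 0, -28, -1], [0, 0, 0, 0, 0, -45, -1], [0, 0, 0, 5, 0, -55, -1], [0, 0, -0.04, 20, 0, -55, -1], [0, 0, -0.12, 40, 0, -55, -1], [0, 0, -0.21, 65, 2, -55, -1], [0, 0, -0.31, 95, 5, -55, -1], [0, 0, -0.41, 125, 8, -55, -1], [0, 0, -0.51, 155, 10, -55, -1], [0, 0, -0.61, 185, 12, -55, -1], [0, 0, -0.71, 215, 15, -55, -1], [0, 0, -0.81, 245, 18, -55, -1], [0, 0, -0.91, 275, 21, -55, -1], [0, 0, -1.01, 305, 24, -55, -1], [0, 0, -1.11, 335, 28, -55, -1], [0, 0, -1.21, 365, 31, -55, -1], [0, 0, -1.31, 390, 34, -55, -1], [0, 0, -1.38, 410, 36, -55, -1], [0, 0, -1.42, 420, 37, -55, -1]])

```text
time: 12.65
ee_pos: [0.5386, 0.2197, 0.3242]
eef_rot: [0.173, 0.985, 0.001, -0.001]
ft_force: [0.0, 1.5, -1.1]
width: 0.01
grip_force: 20.0
```

Run:
```python
from h import *
p=sw(495.5,365)
row(*p,325,79.3,"c")
```

```text
c rot [ 0.001 -0.003 -0.16 ] shift [ 2.  50.7 -0.7] F [ 0.   1.5 -1.1] t 12.65 w 10.0
```

apply_moves(steps=[[0, 0, -0.06, 1, 15, 0, -1], [0, 0, -0.12, 2, 35, 0, -1], [0, 0, -0.16, 2, 48, 0, -1], [0, 0, -0.16, 2, 51, 0, -1], [0, 0, -0.16, 2, 51, 20, -1], [0, 0, -0.16, 2, 51, 45, -1], [0, 0, -0.16, 2, 51, 65, -1], [0, 0, -0.16, 2, 51, 75, -1], [0, 0, -0.16, 2, 51, 75, -1], [0, 0, -0.16, 2, 51, 75, -1]])

```text
time: 13.48
ee_pos: [0.5557, 0.2637, 0.2509]
eef_rot: [0.099, 0.995, -0.0, -0.0]
ft_force: [0.2, -0.5, -0.7]
width: 0.0095
grip_force: 20.0
```

Run:
```python
from h import *
p0=sw(495.5,365); row(*p0,247,79.3,"c")
s=r.read_state();p=np.array(s["ee_pos"])*1000;print(p,p[:2]@SX,p[:2]@SY)
for n in ["scene","top"]:
    c=r.camera(n); P=cloud(c); z=P[...,2]*1000; q=P[...,:2]*1000; sx=q@SX; sy=q@SY
    ok=(c["z_map"]>0)
    for lab,m in [("board top",ok&(abs(sy-365)<20)&(abs(sx-495)<90)&(abs(sx-495)>15)&(z>262)&(z<290)),("board",ok&(abs(sy-365)<20)&(abs(sx-495)<90)&(z>107)&(z<290)),("board low",ok&(abs(sy-365)<20)&(abs(sx-495)<90)&(z>107)&(z<190)),("cheek",ok&(sy>371)&(sy<396)&(abs(sx-495)<70)&(z>95)&(z<107)),("div",ok&(sy>290)&(sy<325)&(abs(sx-495)<70)&(z>95)&(z<107))]:
        if m.sum()>10: print(n,lab,m.sum(),"sx",np.percentile(sx[m],[1,99]).round(1),"sy",np.percentile(sy[m],[3,50,97]).round(1),"z",np.percentile(z[m],[1,99]).round(1))
    cv2.imwrite(f"pics/{n}4.png",cv2.resize(c["pixels"][160:400,160:420,::-1] if n=="scene" else c["pixels"][150:330,140:340,::-1],None,fx=2.4,fy=2.4))
```

```text
c rot [-0.    -0.    -0.011] shift [2.6 4.  3.9] F [ 0.2 -0.5 -0.7] t 13.4833 w 9.5
[555.7407059  263.68428576 250.9379864 ] 498.0680952458471 360.98414457627945
scene board top 248 sx [422.5 520.3] sy [357.2 362.7 367.1] z [262.8 277.2]
scene board 1607 sx [421.9 567.9] sy [351.4 366.  373.6] z [119.8 288. ]
scene board low 531 sx [422.  568.9] sy [358.7 366.5 367.5] z [118.1 189.3]
scene cheek 332 sx [435.1 552. ] sy [378.3 384.1 389.2] z [ 95.4 103.8]
scene div 274 sx [435.4 551.1] sy [302.6 308.3 312.2] z [ 95.3 104.1]
top board top 122 sx [543.4 572.2] sy [355.4 358.6 364.8] z [262.5 280.4]
top board 428 sx [454.6 572.2] sy [355.  356.  363.8] z [121.  280.1]
top board low 140 sx [451.2 572. ] sy [354.9 355.9 357.3] z [118.9 188.9]
top div 274 sx [435.8 552.1] sy [301.4 305.6 311.3] z [ 95.5 106.7]
```

View pics/scene4.png

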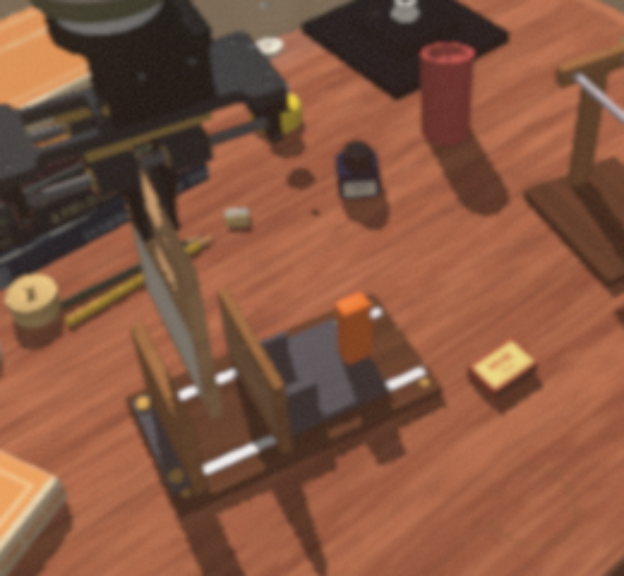

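The board is upright above the slot, edge-on at (190,330), centred in it; about 11 mm from the cheek. I lower it with a small correction.

apply_moves(steps=[[0, 0, -0.01, 2, 3, 0, -1], [0, 0, -0.01, 2, 3, 4, -1], [0, 0, -0.01, 2, 3, 15, -1], [0, 0, -0.01, 2, 3, 30, -1], [0, 0, -0.01, 2, 3, 45, -1], [0, 0, -0.01, 2, 3, 60, -1], [0, 0, -0.01, 2, 3, 75, -1], [0, 0, -0.01, 2, 3, 88, -1], [0, 0, -0.01, 2, 3, 95, -1], [0, 0, -0.01, 2, 3, 99, -1], [0, 0, -0.01, 2, 3, 99, -1], [0, 0, -0.01, 2, 3, 99, -1]])

```text
time: 14.58
ee_pos: [0.5547, 0.2676, 0.1519]
eef_rot: [0.093, 0.996, 0.0, 0.0]
ft_force: [-0.9, -0.7, -2.5]
width: 0.01
grip_force: 20.0
```

apply_moves(steps=[[0, 0, 0, 0, 0, 1, -1], [0, 0, 0, 0, 0, 2, -1], [0, 0, 0, 0, 0, 2, -1]])

```text
time: 14.83
ee_pos: [0.5547, 0.2674, 0.1498]
eef_rot: [0.093, 0.996, 0.0, 0.0]
ft_force: [-0.9, 0.2, -1.3]
width: 0.0102
grip_force: 20.0
```

apply_moves(steps=[[0, 0, 0, 0, 0, 1, -1], [0, 0, 0, 0, 0, 1, -1]])

```text
time: 15.0
ee_pos: [0.5545, 0.2673, 0.1485]
eef_rot: [0.093, 0.996, -0.0, 0.0]
ft_force: [-0.4, -0.4, -1.7]
width: 0.0099
grip_force: 20.0
```

apply_moves(steps=[[0, 0, 0, 0, 0, 1, -1], [0, 0, 0, 0, 0, 2, -1], [0, 0, 0, 0, 0, 2, -1]])

```text
time: 15.25
ee_pos: [0.5548, 0.2676, 0.1473]
eef_rot: [0.093, 0.996, 0.0, 0.001]
ft_force: [-0.1, -0.9, 4.5]
width: 0.0097
grip_force: 20.0
```

apply_moves(steps=[[0, 0, 0, 0, 0, 1, -1], [0, 0, 0, 0, 0, 1, -1]])

```text
time: 15.42
ee_pos: [0.555, 0.2681, 0.1473]
eef_rot: [0.093, 0.996, 0.0, 0.001]
ft_force: [-2.5, -2.0, 11.6]
width: 0.0097
grip_force: 20.0
```

apply_moves(steps=[[0, 0, 0, 0, 0, 1, -1], [0, 0, 0, 0, 0, 1, -1]])

```text
time: 15.58
ee_pos: [0.5551, 0.2687, 0.1472]
eef_rot: [0.093, 0.996, 0.001, 0.001]
ft_force: [-4.1, -1.7, 16.9]
width: 0.0097
grip_force: 20.0
```

apply_moves(steps=[[0, 0, 0, 0, 0, -1, -1], [0, 0, 0, 0, 0, -2, -1], [0, 0, 0, 0, 0, -2, -1]])

```text
time: 15.83
ee_pos: [0.5548, 0.2677, 0.1472]
eef_rot: [0.093, 0.996, 0.0, 0.001]
ft_force: [-1.0, -0.5, 5.6]
width: 0.0102
grip_force: 20.0
```

```bash
cat > b.py <<'E'
from h import *
import sys
s=r.read_state();p=np.array(s["ee_pos"])*1000;print(p,p[:2]@SX,p[:2]@SY,s["ft_force"],s["torque"],s["width"])
for n in ["scene","top"]:
    c=r.camera(n); np.save(n+"L.npy",c,allow_pickle=True); P=cloud(c); z=P[...,2]*1000; q=P[...,:2]*1000; sx=q@SX; sy=q@SY
    ok=(c["z_map"]>0)&(abs(sx-495)<90)
    for lab,m in [("b top",ok&(abs(sy-365)<20)&(abs(sx-495)>15)&(z>150)&(z<190)),("b mid",ok&(abs(sy-365)<20)&(z>108)&(z<140)),("cheek",ok&(sy>373)&(sy<396)&(z>95)&(z<106)),("div",ok&(sy>290)&(sy<354)&(z>95)&(z<106))]:
        if m.sum()>10: print(n,lab,m.sum(),"sx",np.percentile(sx[m],[1,99]).round(1),"sy",np.percentile(sy[m],[3,50,97]).round(1),"z",np.percentile(z[m],[1,99]).round(1))
E
python3 b.py
```

```text
[554.81639984 267.66658053 147.22244225] 496.43025178448664 364.7298981318788 [-0.95880731 -0.45934538  5.55503774] [-0.02738413 -0.00635894  0.01153958] 0.010152081444652666
scene b top 250 sx [420.4 524.5] sy [360.5 366.4 370.2] z [151.1 173.4]
scene b mid 104 sx [420.1 493.6] sy [360.7 368.  370.1] z [108.  139.1]
scene cheek 328 sx [434.8 552.1] sy [378.3 384.1 389.2] z [ 96.7 104. ]
scene div 272 sx [434.8 552.2] sy [302.8 308.2 312.1] z [ 95.7 104. ]
top b top 112 sx [540.7 570.4] sy [359.1 362.1 368.8] z [151.5 176.3]
top b mid 51 sx [541.4 570.2] sy [358.9 359.6 360.7] z [109.  139.4]
top div 54 sx [439.4 553. ] sy [301.6 305.4 310.9] z [ 96.  105.3]
```

The board stands upright on the floor with its top at about z = 0.172, sy 360–370, and the cheek face at about 377. Release.

apply_moves(steps=[[0, 0, 0, 0, 0, -0.8, -0.9], [0, 0, 0, 0, 0, -0.8, -0.75], [0, 0, 0, 0, 0, -0.8, -0.6], [0, 0, 0, 0, 0, -0.8, -0.4], [0, 0, 0, 0, 0, -0.8, -0.2], [0, 0, 0, 0, 0, -0.8, 0], [0, 0, 0, 0, 0, -0.8, 0], [0, 0, 0, 0, 0, -0.8, 0]])

```text
time: 16.6
ee_pos: [0.5545, 0.2673, 0.1473]
eef_rot: [0.093, 0.996, -0.0, -0.0]
ft_force: [-0.5, -0.2, 0.4]
width: 0.0403
grip_force: 0.0
```

```bash
python3 b.py
```

```text
[554.49632662 267.33625251 147.29656514] 496.176070869201 364.3465472505701 [-0.54158103 -0.16932864  0.41556228] [ 0.10567073 -0.12152982  0.03484822] 0.04025145529036264
scene b top 308 sx [420.2 549. ] sy [360.  366.3 369.5] z [150.3 172.9]
scene b mid 139 sx [419.9 567.9] sy [360.2 368.5 369.6] z [108.3 139.2]
scene cheek 273 sx [434.3 545.6] sy [378.3 384.3 389.3] z [ 96.1 103.6]
scene div 267 sx [435.2 551.7] sy [302.8 308.1 312. ] z [ 95.7 104. ]
top b top 109 sx [540.5 569.5] sy [358.4 361.3 368.8] z [150.8 176.3]
top b mid 51 sx [541.  569.5] sy [358.3 358.8 359.9] z [110.  139.4]
top div 50 sx [439.4 552.9] sy [301.4 305.1 310.6] z [ 95.7 105.8]
```

apply_moves(steps=[[0, 0, 0, 0, 0, -8, 0], [0, 0, 0, 0, 0, -20, 0], [0, 0, 0, 0, 0, -40, 0.1], [0, 0, 0, 0, 0, -70, 0.1], [0, 0, 0, 0, 0, -100, 0.1], [0, 0, 0, 0, 0, -120, 0.1], [0, 0, 0, 0, 0, -120, 0.1]])

```text
time: 17.28
ee_pos: [0.5556, 0.2689, 0.2735]
eef_rot: [0.093, 0.996, 0.002, 0.003]
ft_force: [0.4, 0.5, 0.1]
width: 0.0477
grip_force: 0.0
```

```bash
python3 - <<'E'
from h import *
row(525,116.3,265,-10.55,"over");row(525,116.3,57,-10.55,"at")
E
python3 b.py
```

```text
over rot [8.000e-03 1.000e-03 1.568e+00] shift [   1.8 -155.7    7.8] F [0.4 0.5 0.1] t 17.2833 w 47.7
at rot [8.000e-03 1.000e-03 1.568e+00] shift [   3.  -156.7  215.8] F [0.4 0.5 0.1] t 17.2833 w 47.7
[555.59486873 268.93802759 273.49084775] 496.96276259896945 366.12239538691364 [0.42216226 0.49765271 0.14203443] [ 0.15556396 -0.07556288  0.06964958] 0.04768441020635646
scene b top 409 sx [420.2 568. ] sy [360.1 366.  369.5] z [150.8 173.6]
scene b mid 157 sx [419.3 570. ] sy [360.4 368.9 369.6] z [108.3 139.7]
scene cheek 331 sx [435.1 552.1] sy [378.3 384.1 389.3] z [ 95.6 103.8]
scene div 273 sx [434.4 551.3] sy [302.5 308.1 312.1] z [ 95.7 104.2]
top b top 107 sx [443.3 569.7] sy [358.5 360.7 368.2] z [152.6 177.3]
top b mid 71 sx [434.1 569.4] sy [358.  359.1 360. ] z [108.5 139.2]
top div 255 sx [435.7 552.7] sy [301.5 305.6 311.1] z [ 95.9 105.9]
```

apply_moves(steps=[[0, 0, 0.09, 2, -10, 5, 0.1], [0, 0, 0.19, 2, -25, 5, 0.1], [0, 0, 0.29, 2, -40, 5, 0.1], [0, 0, 0.39, 2, -55, 5, 0.1], [0, 0, 0.49, 2, -70, 5, 0.1], [0, 0, 0.59, 2, -85, 5, 0.1], [0, 0, 0.69, 2, -100, 5, 0.1], [0, 0, 0.79, 2, -115, 5, 0.1], [0, 0, 0.89, 2, -130, 5, 0.1], [0, 0, 0.99, 2, -140, 5, 0.1], [0, 0, 1.09, 2, -150, 5, 0.1], [0, 0, 1.19, 2, -156, 5, 0.1], [0, 0, 1.29, 2, -156, 5, 0.1], [0, 0, 1.39, 2, -156, 5, 0.1], [0, 0, 1.49, 2, -156, 5, 0.1], [0, 0, 1.55, 2, -156, 5, 0.1], [0, 0, 1.57, 2, -156, 5, 0.1], [0, 0, 1.57, 2, -156, 5, 0.1], [0, 0, 1.57, 2, -156, 5, 0.1]])

```text
time: 18.97
ee_pos: [0.5234, 0.1144, 0.262]
eef_rot: [0.769, 0.639, -0.0, -0.0]
ft_force: [0.5, 0.1, -0.2]
width: 0.0479
grip_force: 0.0
```

Run:
```python
from h import *
row(525,116.3,57,-10.55,"at")
```

```text
at rot [-0.001  0.     0.   ] shift [  2.2   1.4 205. ] F [ 0.5  0.1 -0.2] t 18.9667 w 47.9
```

apply_moves(steps=[[0, 0, 0, 2.2, 1.4, 30, 0.1], [0, 0, 0, 2.2, 1.4, 65, 0.1], [0, 0, 0, 2.2, 1.4, 100, 0.1], [0, 0, 0, 2.2, 1.4, 135, 0.1], [0, 0, 0, 2.2, 1.4, 165, 0.1], [0, 0, 0, 2.2, 1.4, 188, 0.1], [0, 0, 0, 2.2, 1.4, 200, 0.1], [0, 0, 0, 2.2, 1.4, 205, 0.1], [0, 0, 0, 2.2, 1.4, 205, 0.1], [0, 0, 0, 2.2, 1.4, 205, 0.1]])

```text
time: 19.8
ee_pos: [0.5261, 0.1166, 0.0585]
eef_rot: [0.77, 0.639, 0.001, 0.0]
ft_force: [0.3, -0.3, 1.1]
width: 0.0475
grip_force: 0.0
```

apply_moves(steps=[[0, 0, 0, 0, 0, 0, -0.8], [0, 0, 0, 0, 0, 0, -0.8], [0, 0, 0, 0, 0, 0, -0.8], [0, 0, 0, 0, 0, 0, -0.8], [0, 0, 0, 0, 0, 0, -0.8], [0, 0, 0, 0, 0, 0, -0.8]], force=12)

```text
time: 20.3
ee_pos: [0.5248, 0.1165, 0.0576]
eef_rot: [0.77, 0.638, -0.0, -0.0]
ft_force: [-4.2, -0.3, 3.8]
width: 0.0201
grip_force: 12.0
```

apply_moves(steps=[[0, 0, 0, 1, 0, 0, -0.8], [0, 0, 0, 3, 0, 0, -0.8], [0, 0, 0, 6, 0, 0, -0.8], [0, 0, 0, 9, 0, 0, -0.8], [0, 0, 0, 12, 0, 0, -0.8], [0, 0, 0, 15, 0, 0, -0.8], [0, 0, 0, 18, 0, 0, -0.8], [0, 0, 0, 21, 0, 0, -0.8], [0, 0, 0, 24, 0, 0, -0.8], [0, 0, 0, 27, 0, 0, -0.8], [0, 0, 0, 30, 0, 0, -0.8], [0, 0, 0, 33, 0, 0, -0.8], [0, 0, 0, 36, 0, 0, -0.8], [0, 0, 0, 38, 0, 0, -0.8], [0, 0, 0, 40, 0, 0, -0.8], [0, 0, 0, 41, 0, 0, -0.8], [0, 0, 0, 42, 0, 0, -0.8], [0, 0, 0, 42, 0, 0, -0.8]])

```text
time: 21.8
ee_pos: [0.5327, 0.1581, 0.0576]
eef_rot: [0.77, 0.639, -0.0, -0.0]
ft_force: [-5.3, -0.3, 4.7]
width: 0.0201
grip_force: 12.0
```

apply_moves(steps=[[0, 0, 0, 0.5, 0, 0, -0.8], [0, 0, 0, 1, 0, 0, -0.8], [0, 0, 0, 1.5, 0, 0, -0.8], [0, 0, 0, 2, 0, 0, -0.8], [0, 0, 0, 2.5, 0, 0, -0.8], [0, 0, 0, 3, 0, 0, -0.8], [0, 0, 0, 3.5, 0, 0, -0.8], [0, 0, 0, 4, 0, 0, -0.8], [0, 0, 0, 4.5, 0, 0, -0.8], [0, 0, 0, 5, 0, 0, -0.8], [0, 0, 0, 5, 0, 0, -0.8]])

```text
time: 22.72
ee_pos: [0.5336, 0.1629, 0.0575]
eef_rot: [0.77, 0.639, -0.0, -0.0]
ft_force: [-4.4, -0.5, 5.6]
width: 0.0198
grip_force: 12.0
```

```bash
sed -i 's/sy<354/sy<375/' b.py; python3 b.py
```

```text
[533.5551797  162.88146213  57.54814722] 494.7145014515356 257.82271882502096 [-4.42705458 -0.5262654   5.59686346] [-0.01341359  0.93589947 -0.02268893] 0.01983666479954809
scene b top 411 sx [420.2 566.9] sy [359.9 366.1 369.5] z [150.4 173.2]
scene b mid 152 sx [419.3 570.7] sy [360.3 368.9 369.6] z [108.6 139.1]
scene cheek 330 sx [434.5 551.4] sy [378.3 384.1 389.2] z [ 96.3 104.2]
scene div 187 sx [420.7 561.6] sy [350.7 367.2 369.6] z [ 95.1 105.9]
top b top 233 sx [422.2 569. ] sy [358.6 362.2 368.7] z [150.9 177.4]
top b mid 47 sx [423.2 569.6] sy [358.2 359.1 360.2] z [109.9 139.2]
top cheek 14 sx [442.2 550.4] sy [386.6 387.9 389.2] z [ 98.3 104.5]
top div 15 sx [550.6 568.1] sy [356.4 359.2 359.6] z [ 95.6 104.7]
```

Nearly at the board. I continue in half-millimetre rows, watching force.

apply_moves(steps=[[0, 0, 0, 0.5, 0, 0, -0.8], [0, 0, 0, 1, 0, 0, -0.8], [0, 0, 0, 1.5, 0, 0, -0.8], [0, 0, 0, 2, 0, 0, -0.8], [0, 0, 0, 2.5, 0, 0, -0.8], [0, 0, 0, 3, 0, 0, -0.8]])

```text
time: 23.32
ee_pos: [0.534, 0.1654, 0.0575]
eef_rot: [0.77, 0.638, -0.001, -0.0]
ft_force: [-5.8, -1.2, 7.4]
width: 0.0201
grip_force: 12.0
```

apply_moves(steps=[[0, 0, 0, 0.4, 0, 0, -0.8], [0, 0, 0, 0.8, 0, 0, -0.8], [0, 0, 0, 1.2, 0, 0, -0.8], [0, 0, 0, 1.6, 0, 0, -0.8], [0, 0, 0, 2, 0, 0, -0.8]])

```text
time: 23.73
ee_pos: [0.5344, 0.1674, 0.0576]
eef_rot: [0.77, 0.638, -0.001, -0.0]
ft_force: [-4.8, -1.4, 7.1]
width: 0.0198
grip_force: 12.0
```

apply_moves(steps=[[0, 0, 0, 0.4, 0, 0, -0.8], [0, 0, 0, 0.8, 0, 0, -0.8], [0, 0, 0, 1, 0, 0, -0.8]])

```text
time: 23.98
ee_pos: [0.5346, 0.1684, 0.0576]
eef_rot: [0.77, 0.638, -0.001, -0.0]
ft_force: [-5.5, -1.9, 5.6]
width: 0.02
grip_force: 12.0
```

apply_moves(steps=[[0, 0, 0, 0.4, 0, 0, -0.8], [0, 0, 0, 0.8, 0, 0, -0.8], [0, 0, 0, 1, 0, 0, -0.8], [0, 0, 0, 1, 0, 0, -0.8]])

```text
time: 24.32
ee_pos: [0.5348, 0.1694, 0.0576]
eef_rot: [0.77, 0.638, -0.001, -0.0]
ft_force: [-5.3, -1.1, 5.9]
width: 0.0198
grip_force: 12.0
```

apply_moves(steps=[[0, 0, 0, 0.4, 0, 0, -0.8], [0, 0, 0, 0.8, 0, 0, -0.8], [0, 0, 0, 0.8, 0, 0, -0.8]])

```text
time: 24.57
ee_pos: [0.535, 0.1702, 0.0576]
eef_rot: [0.77, 0.638, -0.001, -0.0]
ft_force: [-5.9, -1.5, 6.7]
width: 0.0195
grip_force: 12.0
```

apply_moves(steps=[[0, 0, 0, 0.4, 0, 0, -0.8], [0, 0, 0, 0.8, 0, 0, -0.8], [0, 0, 0, 0.8, 0, 0, -0.8]])

```text
time: 24.82
ee_pos: [0.5351, 0.1709, 0.0575]
eef_rot: [0.77, 0.638, -0.001, -0.0]
ft_force: [-5.5, -0.9, 6.0]
width: 0.0203
grip_force: 12.0
```

apply_moves(steps=[[0, 0, 0, 0.4, 0, 0, -0.8], [0, 0, 0, 0.8, 0, 0, -0.8], [0, 0, 0, 0.8, 0, 0, -0.8]])

```text
time: 25.07
ee_pos: [0.5351, 0.1709, 0.0576]
eef_rot: [0.77, 0.638, -0.001, 0.0]
ft_force: [-6.5, -3.7, 8.7]
width: 0.02
grip_force: 12.0
```

```bash
python3 b.py
python3 - <<'E'
from h import *
a=np.load("sceneL.npy",allow_pickle=True).item()["pixels"][260:380,200:340,::-1]
b=np.load("topL.npy",allow_pickle=True).item()["pixels"][190:310,160:300,::-1]
cv2.imwrite("pics/n5.png",cv2.resize(np.hstack([a,b]),None,fx=2.8,fy=2.8))
E
```

```text
[535.06468711 170.89848848  57.55781347] 494.7305806589142 265.9806482324371 [-6.45127065 -3.66820406  8.7095285 ] [-0.89947131  1.40603732 -0.01976685] 0.019998296249006745
scene b top 405 sx [420.  567.9] sy [368.  374.  377.5] z [151.3 173.5]
scene b mid 144 sx [419.8 568.6] sy [368.  376.7 377.6] z [108.9 139.6]
scene cheek 441 sx [421.5 553.1] sy [373.8 381.8 389.1] z [ 96.5 105.9]
scene div 85 sx [420.1 537.7] sy [358.2 372.4 374.8] z [ 95.4 105.9]
top b top 202 sx [422.  569.5] sy [366.4 370.2 376.7] z [151.5 177.6]
top b mid 42 sx [545.1 570. ] sy [366.2 366.9 367.7] z [111.2 139.6]
```

View pics/n5.png

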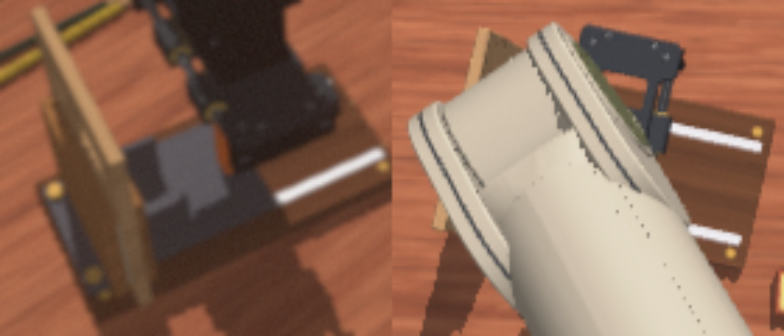

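The view shows the board sandwiched upright between cheek and divider (95,170 in the left half). The divider stopped at sy 266.0 with the force rising, which is the nip; one small push to confirm it.

apply_moves(steps=[[0, 0, 0, 0.4, 0, 0, -0.8], [0, 0, 0, 0.8, 0, 0, -0.8], [0, 0, 0, 0.8, 0, 0, -0.8]])

```text
time: 25.42
ee_pos: [0.5351, 0.1709, 0.0575]
eef_rot: [0.77, 0.638, -0.002, 0.001]
ft_force: [-7.9, -7.1, 10.8]
width: 0.0199
grip_force: 12.0
```

apply_moves(steps=[[0, 0, 0, -0.8, 0, 0, -0.8], [0, 0, 0, -1.6, 0, 0, -0.8], [0, 0, 0, -2.4, 0, 0, -0.8], [0, 0, 0, -3.2, 0, 0, -0.8], [0, 0, 0, -4, 0, 0, -0.8], [0, 0, 0, -5, 0, 0, -0.8], [0, 0, 0, -6, 0, 0, -0.8], [0, 0, 0, -6, 0, 0, -0.8], [0, 0, 0, -6, 0, 0, -0.8]])

```text
time: 26.17
ee_pos: [0.5344, 0.1671, 0.0575]
eef_rot: [0.77, 0.639, -0.0, -0.0]
ft_force: [-5.5, 1.3, 6.0]
width: 0.0197
grip_force: 12.0
```

apply_moves(steps=[[0, 0, 0, -0.6, 0, 0, -0.8], [0, 0, 0, -1.1, 0, 0, -0.8], [0, 0, 0, -1.1, 0, 0, -0.8], [0, 0, 0, -1.1, 0, 0, -0.8]])

```text
time: 26.5
ee_pos: [0.5342, 0.1662, 0.0575]
eef_rot: [0.77, 0.639, -0.0, -0.0]
ft_force: [-5.2, 2.0, 6.4]
width: 0.0195
grip_force: 12.0
```

apply_moves(steps=[[0, 0, 0, 0, 0, 0, -0.4], [0, 0, 0, 0, 0, 0, 0], [0, 0, 0, 0, 0, 0, 0.1], [0, 0, 0, 0, 0, 0, 0.1], [0, 0, 0, 0, 0, -15, 0.1], [0, 0, 0, 0, 0, -45, 0.1], [0, 0, 0, 0, 0, -85, 0.1], [0, 0, 0, 0, 0, -125, 0.1], [0, 0, 0, 0, 0, -165, 0.1], [0, 0, 0, 0, 0, -205, 0.1], [0, 0, 0, -40, 0, -215, 0.1], [0, 0, 0, -80, 0, -215, 0.1], [0, 0, 0, -120, 0, -215, 0.1], [0, 0, 0, -160, 0, -215, 0.1], [0, 0, 0, -200, 0, -215, 0.1], [0, 0, 0, -230, 0, -215, 0.1], [0, 0, 0, -230, 0, -215, 0.1]])

```text
time: 27.92
ee_pos: [0.4908, -0.068, 0.2721]
eef_rot: [0.773, 0.635, -0.001, 0.001]
ft_force: [0.7, -0.7, -0.0]
width: 0.0478
grip_force: 0.0
```

```bash
python3 b.py
python3 - <<'E'
from h import *
c=np.load("topL.npy",allow_pickle=True).item(); P=cloud(c);z=P[...,2]*1000; q=P[...,:2]*1000; sx=q@SX; sy=q@SY
from m import rect
rect(P,(abs(sx-495)<62)&(sy>335)&(sy<366)&(z>92)&(z<108),"div")
b=c["pixels"][:,:,::-1]
s=np.load("sceneL.npy",allow_pickle=True).item()["pixels"][:,:,::-1]
cv2.imwrite("pics/f6.png",np.hstack([cv2.resize(s[150:400,180:480],(400,333)),cv2.resize(b[130:380,150:450],(400,333))]))
E
```

```text
[490.82713143 -67.99617572 272.14649947] 494.9822526880895 23.02340741497922 [ 0.68760958 -0.69785871 -0.0327725 ] [-0.0325641  -0.11542256  0.02005041] 0.047803816215359035
scene b top 407 sx [420.2 566.8] sy [367.9 373.8 377.4] z [150.7 173.2]
scene b mid 146 sx [419.6 568. ] sy [368.  376.7 377.5] z [108.4 139.7]
scene cheek 441 sx [421.6 553.3] sy [373.9 381.9 389.2] z [ 95.8 105.9]
scene div 174 sx [420.1 549.6] sy [352.9 357.6 374.8] z [ 96.  105.9]
top b top 439 sx [422.9 568.7] sy [366.5 369.  376.4] z [150.6 176.4]
top b mid 170 sx [422.5 569. ] sy [366.  367.5 374.8] z [108.  139.6]
top cheek 22 sx [454.5 537.6] sy [373.3 375.8 377.8] z [100.4 106. ]
top div 387 sx [428.2 561.7] sy [352.1 358.9 372.4] z [ 95.4 105.9]
div 303 c 551.8 261.9 wh 15.0 118.6 a 79.3 z [ 94.5 102.4 106.1]
```

View pics/f6.png

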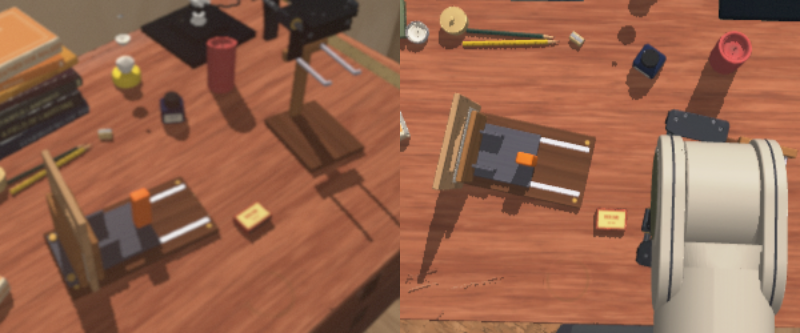

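The board stands upright against the cheek, with the divider about 5 mm off it. The candle, ink bottle and matchbox are where they were, and the arm is clear.

```bash
python3 -c "
from bench import r
print(r.close_job())"
```

```text
the job is handed in; nothing more can be done
None
```

The job is handed in at about 28 s: the board stands upright and centred in the sorter slot, the divider nipped it and was then backed off about 4.8 mm, and the other things on the desk were not moved. One slip on the way: I raised the board too far for a moment as it came off the hooks and it slid about 4 mm down in the fingers, but it stayed upright and was not dropped.

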